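# Sweep the scrap out from under the press-bed guard

### The arm

A 6-joint arm with a two-finger parallel gripper is mounted at the origin on the work surface. World frame = base frame: x ahead of the robot, y to its left, z up, the work surface at z = 0. Lengths are in m, angles in rad, forces in N, time in s.
With the tool pointing down it reaches from about 0.275 to 0.875 m from the base axis. Payload 12.5 kg.
Tool frame: the origin (TCP) lies at the very end of the fingers, on their centre line; the grasp point (between the pads) lies 19 mm behind it; z points along the fingers, y is the line along which they close (so a half turn about z gives the same grasp; the last joint's range is limited). The gripper opens to 85 mm and grips with 20 to 120 N. Pads are 22 mm wide; open, the fingers measure 114 mm over their backs; the gripper's body (76 mm by 85 mm) begins 54 mm behind the grasp point. The pads swing forward as they close: fully open they stand 13 mm farther back than shut.
Start: joints at [-1.318, 0.351, 1.652, -0, 1.139, -0.085], TCP at [0.182, -0.519, 0.231] pointing down, gripper open.
Joint ranges: [-2.75, 2.75], [-0.79, 2.1], [0.01, 2.65], [-1.57, 4.71], [0.07, 3.14], [-2.87, 2.87]. Speed limits (rad/s): [2.22, 2.22, 2.79, 3.14, 3.14, 3.14].

### API

Orientations are given as a 3x3 rotation matrix whose columns are the frame's x, y, z axes.
In Python, from station import sensors, grab_frame, order gives the robot as it stands. The module is installed in compiled form; this text tells all that it offers.
- The arm moves only by the tool arm_command, never from a script. Its argument "series" is a list of rows, each a list of 3 entries, a list of its own where there are three numbers: the shift along the tool's x, y, z in units of 40 mm (1.0 is 40 mm), then the turn, a rotation vector about the tool's x, y, z in units of 5 degrees (1.0 is 5 degrees), then the closure, from 0 (fully open) to 1 (shut). In form: [[[x, y, z], [ax, ay, az], grip], ...]. A call has exactly 5 rows; each row is the pose to reach, as a shift and turn from the pose commanded when the call began, along the tool's axes at that moment; what a row does not reach only later rows make up. A row lasts 1/10 s, in which the tool goes at most 50 mm and 8.59 degrees, less where a joint would pass 70% of its speed; a pose out of reach is approached as far as the arm can. A call with a gripper value outside its range is refused whole. The fingers move at their own pace and stop on an object; the grip force is fixed at half the most. Time passes only in rows, so rows that repeat a pose let the fingers close, or fill a call up. It gives the time, the measured TCP pose, the force, the opening and the grip force at its end, in the units of the state.
- sensors.observe(): the state, without advancing time (a new reading comes with each control period).
- grab_frame(name): name is "side" or "top" or "wrist"; returns a dict with "frame" (400x640x3 uint8, blue, green, red), "fov_y" (degrees; the focal length in pixels is half the picture's height over the tangent of half this angle, whatever the lens; pixels are square), "cx", "cy" (the principal point, pixels), "k1" (the pictures are not rectified: a ray, as slopes to the right and down, at radius r is drawn at 1 + k1 r^2 times it, then the intrinsics apply), "R" (3x3) and "t" (3): a world point X has camera coordinates R X + t. Camera axes: x right, y down, z forward; pixel columns grow to the right and rows downward; lengths in m; the calibration is good to about 2 mm. A picture is of the moment at which its call begins. There is no depth.
- order.close_job(): hands the job in; it is judged then, once.
The state is a dict: "clock": time; "qpos": joint angles; "dq": joint speeds; "joint_torque": joint torques, N m; "tcp_pos": TCP position; "orientation": TCP orientation; "contact_force": force on the tool from outside, world axes, zero at the start; "wrist_torque": the same for the moment, N m; "gripper_width": finger opening in m; "gripper_force": force on a finger pad.
Only numpy, scipy, OpenCV 4.12 (cv2) and the standard library are available. Lean on these libraries where they do the work, as an engineer would, in place of code of your own. Each camera call takes 0.05 s, during which the arm holds its last target. There are 200 camera calls.

### The job

Take the bench brush and, pressing only lightly, sweep all four scrap pieces off the steel bed, under its clear guard, out of the open end and into the scrap tray. Use the brush, never touch the scrap with the gripper, and do not knock the guard. When all the scrap is in the tray, stand the brush back on the bench top on its bristles and let go; leave the other things where they are.

Things in the scene. Friction and masses are not known exactly. Their poses are not given: they have to be found in the camera images.
- bed: Fixed low steel bed, 122 (x) x 260 (y) mm, flat top 40 mm above the bench. Origin: bench level under its middle; x points towards the robot. Both ends (+y, -y) are open. Long side next to the robot: fence, inner face x = +52 mm, 26 mm high above the bed; far long side: lip, x = -52 to -61 mm, 8 mm high. The top is a 12 mm plate; its feet stand 50 mm in from the ends.
- guard: Clear level panel fixed over the bed. Origin and axes as the bed: x = -113 to +78, y = -120 to +120 mm; underside 150, top 163 mm above the bench; front edge turned up to 207 mm. Open at the far side and ends; posts of 16 mm at x = +72, y = +-105 mm. It overhangs the bed's far edge: an upright hand on the brush would hit it, so the hand must lean outwards, away from the guard, about 40 degrees.
- tray: Fixed open steel tray at one end of the bed (either end): 170 (x) x 190 (y) x 25 mm high, walls 3 mm; origin centre of its underside on the bench. Its rim reaches a little under the end of the bed plate, so what is pushed off that end drops into it.
- brush: Loose wooden bench brush on its bristles at the bed's other end, handle away from the robot. Origin: underside of bristles, middle of head; z up, handle to -x. Bristles 92 (x) x 34 (y), 28 mm high, springy by 8 mm (2 to 7 N); wood block 94 x 36 mm, z = 28 to 44; handle 24 x 24 mm section, x = -47 to -126, z = 26 to 50 mm. About 0.18 kg.
- brush_grip (a point): Point in the middle of the brush handle to grip, 108 mm behind the brush's origin and 38 mm above the bristles' underside; same axes as the brush.
- bushing: Scrap: loose steel ring, 27 mm diameter, 15 mm high, bore 14 mm; origin centre of one flat face. On the bed.
- bolt_end: Scrap: loose cut-off bolt end, hexagon head 24 mm over corners and 10 mm high with a 13 mm shank, 24 mm long in all; origin centre of the head's outer face, z along the shank. On the bed.
- lug: Scrap: loose broken iron lug, L-shaped, 24 x 18 x 20 mm; origin centre of its underside. On the bed.
- bar_end: Scrap: loose steel bar end, 18 x 18 x 20 mm; origin centre of its underside. On the bed.
- wheel: Bystander: aluminium compressor wheel, 64 mm diameter, 42 mm high, on the bench to the right of the bed; leave alone.
- oil: Bystander: white bottle, 52 mm diameter, 120 mm high, on the bench to the left of the bed; leave alone.
- housing: Bystander: iron bearing housing, 90 mm diameter, 64 mm high, on the bench to the right of the bed; leave alone.
- spanner: Bystander: steel spanner lying flat on the bench to the left of the bed; leave alone.
Things that resemble listed ones, but are neither listed nor needed, are in the scene too. What is shaped like the brush but red or yellow is not meant.

How it is judged:
On the way, in this order (a step that is already met when the one before it is completed fails the run):
1. the brush is in the gripper and lifted off the bench (contact force between the fingers and brush above 1 N and height (world z) of brush above 0.02 m), for 0.2 s.
2. all four scrap pieces lie in the tray while the brush is still in the gripper (x of bushing in the frame of tray between -0.085 and 0.085 m and y of bushing in the frame of tray between -0.095 and 0.095 m and z of each of bushing, bolt_end, lug, bar_end in the frame of tray below 0.032 m and x of bolt_end in the frame of tray between -0.085 and 0.085 m and y of bolt_end in the frame of tray between -0.095 and 0.095 m and x of lug in the frame of tray between -0.085 and 0.085 m and y of lug in the frame of tray between -0.095 and 0.095 m and x of bar_end in the frame of tray between -0.085 and 0.085 m and y of bar_end in the frame of tray between -0.095 and 0.095 m and contact force between the fingers and brush above 1 N), for 0.2 s.
At the end, for the whole second after the job is handed in: All four scrap pieces rest inside the tray (their origins within its 170 x 190 mm outline and less than 32 mm above its underside); the brush is released and stands at rest on its bristles on the bench top (origin less than 12 mm above the bench, within 0.2 rad of upright) (x of bushing in the frame of tray between -0.085 and 0.085 m and y of bushing in the frame of tray between -0.095 and 0.095 m and z of each of bushing, bolt_end, lug, bar_end in the frame of tray below 0.032 m and x of bolt_end in the frame of tray between -0.085 and 0.085 m and y of bolt_end in the frame of tray between -0.095 and 0.095 m and x of lug in the frame of tray between -0.085 and 0.085 m and y of lug in the frame of tray between -0.095 and 0.095 m and x of bar_end in the frame of tray between -0.085 and 0.085 m and y of bar_end in the frame of tray between -0.095 and 0.095 m and linear speed of each of bushing, bolt_end, lug, bar_end, brush below 0.02 m/s and height (world z) of brush below 0.012 m and angle between brush's own z axis and vertical below 0.2 rad); the robot touches nothing.
It fails at once if the gripper or arm touches a scrap piece (contact force between any of the arm, the fingers and bushing above 0.5 N or contact force between any of the arm, the fingers and bolt_end above 0.5 N or contact force between any of the arm, the fingers and lug above 0.5 N or contact force between any of the arm, the fingers and bar_end above 0.5 N).
It fails at once if the arm, gripper or brush knocks the guard (over 5 N) (contact force between any of the arm, the fingers, brush and guard above 5 N).
It fails at once if the brush is pressed on the bed with more than 25 N (contact force between brush and bed above 25 N).
It fails at once if a bystander is moved by more than 20 mm (distance of any of wheel, oil, spanner, housing from where it was at the start of the episode above 0.02 m).
It also fails if it takes over 51 s, if anything falls off the work surface, if the arm or the gripper's body presses on something with over 40 N, if the wrist force passes 120 N, or if a joint passes its speed limit or range.

## Working session

There is one attempt and no reset: what is moved stays moved. The work goes in short steps, Python scripts to look and compute and a tool call to move; the robot and the scene stay as the last step left them, time stands still between calls to the robot, and variables do not carry over. Pictures are saved under pics/ and viewed, at most 10 in all, crops included, and the job is handed in when it is done.

Besides the shell and the picture viewer there is one more tool, called after "Request:" as name(argument=value, ...) on one line, values as JSON. arm_command: Moves the arm, as the interface text tells. Its arguments: {"type":"object","properties":{"series":{"type":"array"}},"required":["series"]}

```bash
mkdir -p pics; cat > h.py <<'E'
import numpy as np, cv2
from station import sensors, grab_frame, order
def grab(n,save=None):
    f=grab_frame(n); f={k:(np.array(v) if k in('R','t','frame') else v) for k,v in f.items()}
    if save: cv2.imwrite('pics/'+save,f['frame'])
    np.save('/tmp/%s.npy'%n,f,allow_pickle=True); return f
def load(n): return np.load('/tmp/%s.npy'%n,allow_pickle=True).item()
def K(f):
    fl=200/np.tan(np.radians(f['fov_y'])/2); return np.array([[fl,0,f['cx']],[0,fl,f['cy']],[0,0,1]])
def ray(f,px):
    p=cv2.undistortPointsIter(np.array(px,float).reshape(-1,1,2),K(f),np.array([f['k1'],0,0,0.]),None,None,(3,100,1e-10)).reshape(-1,2)
    d=np.c_[p,np.ones(len(p))]@f['R']; return -f['R'].T@f['t'],d
def onz(f,px,z):
    c,d=ray(f,px); return c+d*((z-c[2])/d[:,2])[:,None]
def proj(f,X):
    X=np.atleast_2d(X).astype(float); return cv2.projectPoints(X,cv2.Rodrigues(f['R'])[0],f['t'],K(f),np.array([f['k1'],0,0,0.]))[0].reshape(-1,2)
E
python3 - <<'E'
from h import *
for n in('side','top'):
    f=grab(n,n+'1.png'); print(n,f['fov_y'],f['cx'],f['cy'],f['k1'],-f['R'].T@f['t'],f['R'][2])
print(sensors.observe())
E
```

```text
side 44.49170907354285 318.3251868234235 201.9955556412116 -0.08763132252836497 [0.03126438 0.83375356 1.29594617] [ 0.33775118 -0.51380677 -0.78862332]
top 42.21397116156572 327.42140009895235 199.2618718187423 0.01122208108291235 [0.26468515 0.03734034 1.89085921] [ 0.14194923  0.00991389 -0.98982429]
{'clock': 0.1, 'qpos': array([-1.31761975e+00,  3.51171706e-01,  1.65234707e+00, -2.80337165e-06,
        1.13912160e+00, -8.46151164e-02]), 'dq': array([ 5.60630606e-05, -1.37696248e-04, -1.12013803e-03,  5.36227682e-05,
        5.40922539e-04,  3.76939918e-04]), 'joint_torque': array([ 1.00780533e-03, -5.06833363e+01, -2.91875982e+01, -9.16088061e-05,
        2.64106129e-03, -8.29643682e-06]), 'tcp_pos': array([ 0.1822133 , -0.51862439,  0.23082304]), 'orientation': array([[ 9.43488432e-01,  3.31405355e-01, -2.64899093e-04],
       [ 3.31405449e-01, -9.43487891e-01,  1.01368493e-03],
       [ 8.60115282e-05, -1.04418901e-03, -9.99999451e-01]]), 'contact_force': array([ 0.23047848, -0.30733571,  0.21925703]), 'wrist_torque': array([ 0.02114334, -0.01978228, -0.01366868]), 'gripper_force': 0.0, 'gripper_width': 0.08546076551316531}
```

View pics/top1.png

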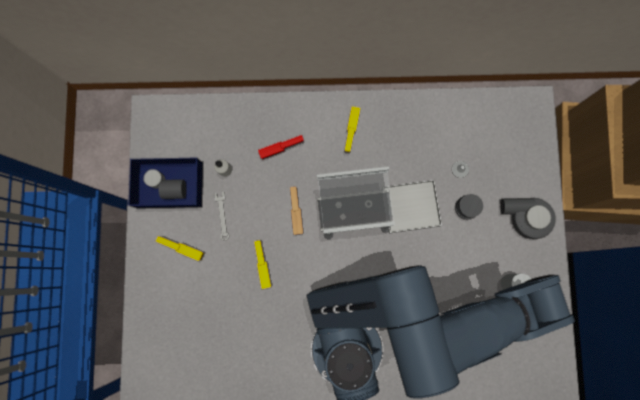

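View pics/side1.png

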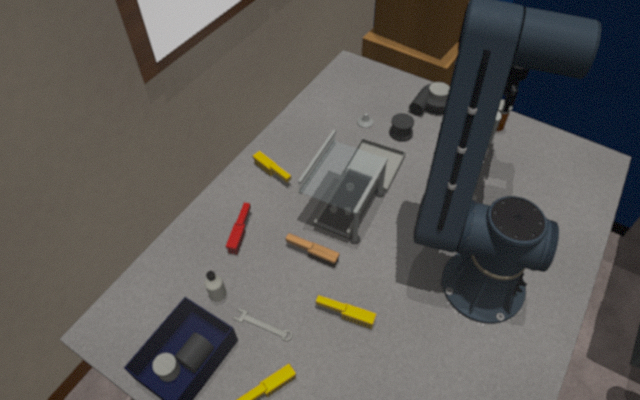

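The top view shows the wooden brush at (297,210) with its handle up, away from the robot. The bed is at (354,210) under the guard, the tray at (414,205), and red and yellow decoys are around them. The side view shows the same layout: brush at (312,249), bed at (350,195). Next I'll zoom in to measure.

```bash
python3 - <<'E'
from h import *
t=load('top')['frame'];s=load('side')['frame']
a=cv2.resize(t[150:250,280:450],None,fx=4.7,fy=4.7,interpolation=2)[:,:799]
cv2.imwrite('pics/c1.png',a)
b=cv2.resize(s[120:270,270:420],None,fx=4,fy=4,interpolation=2); cv2.imwrite('pics/c2.png',b)
# brush mask
for n in('top','side'):
    f=load(n);h=cv2.cvtColor(f['frame'],cv2.COLOR_BGR2HSV)
    m=cv2.inRange(h,(6,80,80),(19,255,255)); c=cv2.findContours(m,0,2)[0]
    for k in c:
        if cv2.contourArea(k)>60: print(n,cv2.contourArea(k),cv2.minAreaRect(k),cv2.boundingRect(k))
E
```

```text
top 336.5 ((295.48016357421875, 210.302001953125), (47.26426696777344, 9.651860237121582), 84.2894058227539) (290, 187, 13, 48)
top 1165.0 ((600.0, 158.5), (113.0, 78.0), 90.0) (561, 102, 79, 114)
top 1785.0 ((622.0, 141.5), (115.1352310180664, 27.71510124206543), 85.91438293457031) (605, 85, 35, 114)
side 506.0 ((311.4729309082031, 247.2517852783203), (55.686180114746094, 11.447681427001953), 22.833654403686523) (286, 233, 53, 30)
side 817.0 ((409.42620849609375, 48.251686096191406), (95.69779205322266, 26.878799438476562), 10.007980346679688) (363, 28, 95, 41)
```

View pics/c1.png

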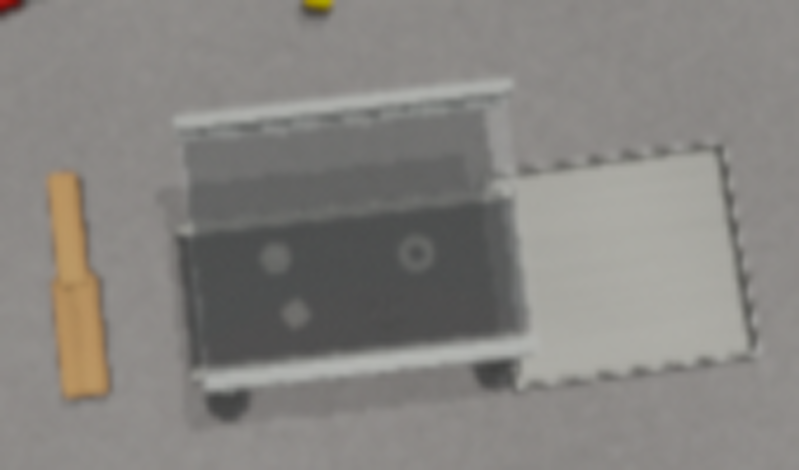

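View pics/c2.png

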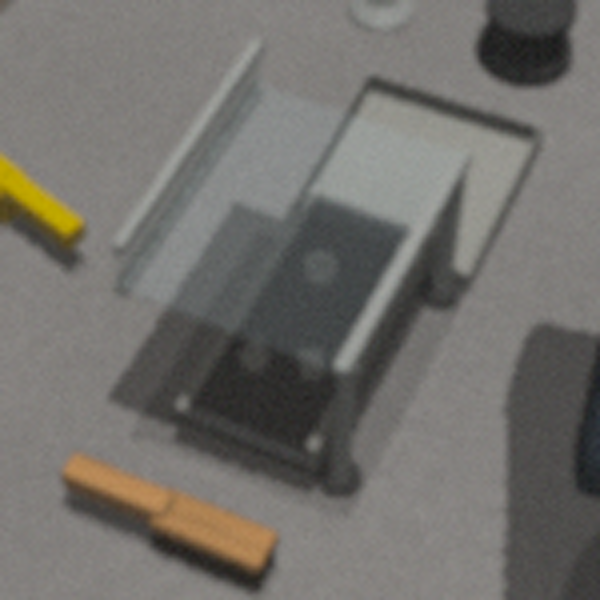

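The crops show the guard's turned-up edge on the far side: top crop (178,122)-(512,87), side crop (118,247)-(258,43). Its rear edge is on posts near the robot. Scrap shows at (275,258), (296,314) and (415,253) in the top crop. The tray is at the -y end and the brush at the +y end.

```bash
cat > fit.py <<'E'
from h import *
from scipy.optimize import least_squares
T=load('top');S=load('side')
ct=lambda p:np.array(p)/4.7+[280,150]
cs=lambda p:np.array(p)/4+[270,120]
# bed frame pts
obs=[(T,ct((178,122)),(-113,-120,207)),(T,ct((512,85)),(-113,120,207)),(S,cs((118,247)),(-113,-120,207)),(S,cs((258,43)),(-113,120,207)),
(T,ct((183,230)),(-57,-130,48)),(S,cs((183,402)),(-57,-130,48)),(S,cs((315,440)),(57,-130,66)),
(T,ct((203,383)),(78,-120,163)),(T,ct((528,344)),(78,120,163)),(S,cs((345,365)),(78,-120,163)),(S,cs((465,158)),(78,120,163))]
def W(p,X):
    X=np.atleast_2d(X)/1000.;c,s=np.cos(p[2]),np.sin(p[2])
    return np.c_[p[0]+c*X[:,0]-s*X[:,1],p[1]+s*X[:,0]+c*X[:,1],X[:,2]]
r=lambda p:np.concatenate([(proj(f,W(p,X))[0]-u) for f,u,X in obs])
q=least_squares(r,[.45,0,np.pi],loss='soft_l1'); p=q.x
if __name__=='__main__':
    print('bed',p,np.degrees(p[2]));print(r(p).reshape(-1,2).round(1))
    inv=lambda w:np.c_[(w[:,:2]-p[:2])@np.array([[np.cos(p[2]),-np.sin(p[2])],[np.sin(p[2]),np.cos(p[2])]])]*1000
    print('tray rim',inv(onz(T,ct([(720,148),(757,352),(520,388)]),.025)).round(0))
    print('scrap',inv(onz(T,ct([(275,258),(296,314),(415,253)]),.053)).round(0))
    # brush: head end z=.044 corners & handle z=.05
    a=onz(T,ct([(64,396),(107,392),(54,286),(98,278)]),.044); b=onz(T,ct([(49,174),(77,172),(58,283),(88,278)]),.05)
    print('brush head',a.round(4).tolist()); print('handle',b.round(4).tolist())
    a2=onz(S,cs([(255,572),(276,535),(155,530),(180,497)]),.044); b2=onz(S,cs([(65,472),(80,456),(150,510),(172,490)]),.05)
    print('side head',a2.round(4).tolist()); print('side handle',b2.round(4).tolist())
E
python3 fit.py
```

```text
bed [ 0.48765977 -0.04296867  3.23247775] 185.2073322703458
[[-0.8 -1.4]
 [ 0.3 -1.4]
 [-0.9 -1.3]
 [-0.2 -1.5]
 [-1.5 -0.5]
 [-0.5  1. ]
 [-0.4  1.6]
 [ 0.4  1.5]
 [ 2.7  1.9]
 [ 1.3  1.4]
 [ 2.4 -1.5]]
tray rim [[-76. 296.]
 [ 84. 302.]
 [ 92. 118.]]
scrap [[-25. -57.]
 [ 20. -46.]
 [-17.  49.]]
brush head [[0.4058, 0.1787, 0.044], [0.4082, 0.146, 0.044], [0.49, 0.1857, 0.044], [0.4955, 0.1519, 0.044]]
handle [[0.5759, 0.1883, 0.05], [0.577, 0.1668, 0.05], [0.4915, 0.1821, 0.05], [0.4949, 0.1592, 0.05]]
side head [[0.4065, 0.1881, 0.044], [0.4097, 0.1523, 0.044], [0.4894, 0.1962, 0.044], [0.4893, 0.1614, 0.044]]
side handle [[0.5742, 0.1916, 0.05], [0.5728, 0.1733, 0.05], [0.5001, 0.1863, 0.05], [0.4956, 0.1625, 0.05]]
```

```bash
cat > mv.py <<'E'
from h import *
from scipy.spatial.transform import Rotation as Ro
import json
def Rt(tilt,yaw=5.2):
    t,a=np.radians([tilt,yaw]);h=np.array([np.cos(a),np.sin(a),0]);y=np.array([np.sin(a),-np.cos(a),0])
    z=-np.sin(t)*h-np.cos(t)*np.array([0,0,1]);return np.c_[np.cross(y,z),y,z]
def plan(p,R,cur=None):
    s=sensors.observe(); p0,R0=(s['tcp_pos'],s['orientation']) if cur is None else cur
    d=R0.T@(np.array(p)-p0)/.04; rv=Ro.from_matrix(R0.T@R).as_rotvec(degrees=True)/5
    print('shift',d.round(2),'turn',rv.round(2),'dist',round(np.linalg.norm(d)*40),'mm ang',round(np.linalg.norm(rv)*5,1)); return p,R
def log():
    s=sensors.observe(); print('t',s['clock'],'p',s['tcp_pos'].round(4),'F',s['contact_force'].round(1),'w',round(s['gripper_width'],4),round(s['gripper_force'],1))
    open('log.txt','a').write(json.dumps([s['qpos'].tolist(),s['tcp_pos'].tolist(),s['orientation'].tolist()])+'\n')
E
python3 - <<'E'
from mv import *
log(); c=plan([.28,-.36,.38],Rt(0)); c=plan([.40,-.15,.42],Rt(0),c); plan([.44,.03,.45],Rt(0),c)
E
```

```text
t 0.1 p [ 0.1822 -0.5186  0.2308] F [ 0.2 -0.3  0.2] w 0.0855 0.0
shift [ 3.62 -2.94 -3.73] turn [-0.01  0.    2.83] dist 239 mm ang 14.2
shift [ 3.46 -4.96 -1.  ] turn [0. 0. 0.] dist 245 mm ang 0.0
shift [ 1.4  -4.39 -0.75] turn [0. 0. 0.] dist 187 mm ang 0.0
```

Request:
arm_command(series=[[[0.7, -0.6, -0.75], [0, 0, 0.6], 0], [[1.4, -1.2, -1.5], [0, 0, 1.2], 0], [[2.2, -1.8, -2.2], [0, 0, 1.8], 0], [[2.9, -2.4, -3.0], [0, 0, 2.4], 0], [[3.6, -2.95, -3.75], [0, 0, 2.83], 0]])

```text
clock: 0.6
tcp_pos: [0.2794, -0.3582, 0.3825]
orientation: [[0.996, 0.089, -0.0], [0.089, -0.996, 0.0], [-0.0, -0.0, -1.0]]
contact_force: [0.1, -1.1, -0.4]
gripper_width: 0.0854
gripper_force: 0.0
```

Request:
arm_command(series=[[[0.7, -1.0, -0.2], [0, 0, 0], 0], [[1.4, -2.0, -0.4], [0, 0, 0], 0], [[2.1, -3.0, -0.6], [0, 0, 0], 0], [[2.8, -4.0, -0.8], [0, 0, 0], 0], [[3.45, -4.95, -1.0], [0, 0, 0], 0]])

```text
clock: 1.1
tcp_pos: [0.399, -0.1481, 0.4216]
orientation: [[0.996, 0.091, 0.0], [0.091, -0.996, 0.0], [0.0, -0.0, -1.0]]
contact_force: [1.0, -1.2, -0.1]
gripper_width: 0.0853
gripper_force: 0.0
```

Request:
arm_command(series=[[[0.3, -0.9, -0.2], [0, 0, 0], 0], [[0.6, -1.8, -0.4], [0, 0, 0], 0], [[0.9, -2.7, -0.5], [0, 0, 0], 0], [[1.2, -3.6, -0.7], [0, 0, 0], 0], [[1.4, -4.4, -0.75], [0, 0, 0], 0]])

```text
clock: 1.6
tcp_pos: [0.4385, 0.032, 0.4518]
orientation: [[0.996, 0.091, 0.001], [0.091, -0.996, 0.0], [0.001, -0.0, -1.0]]
contact_force: [0.7, -0.1, -0.5]
gripper_width: 0.085
gripper_force: 0.0
```

```bash
python3 - <<'E'
from mv import *
log(); f=grab('wrist','w1.png'); print(f['fov_y'],f['k1'],-f['R'].T@f['t'],f['R'][2])
E
```

```text
t 1.6 p [0.4385 0.032  0.4518] F [ 0.7 -0.1 -0.5] w 0.085 0.0
70.46141010660675 -0.025729144962561755 [0.50424846 0.03814984 0.5948656 ] [-0.26153649 -0.02360509 -0.9649049 ]
```

View pics/w1.png

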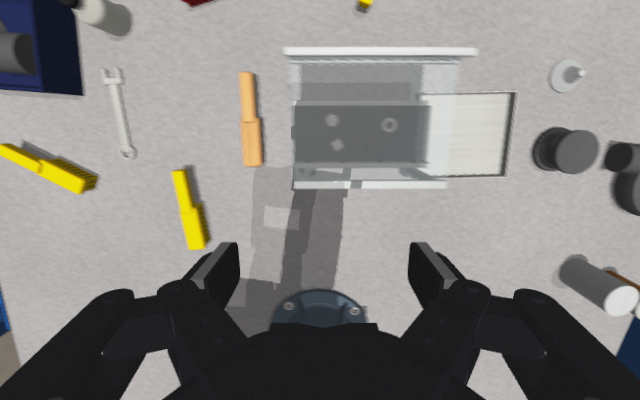

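The wrist view shows the brush at (250,118), the bed's dark top at cols 292-430, rows 101-163, and the tray corner at (517,92). Scrap is at (332,120), (337,145) and (390,125). I'll enlarge it.

```bash
python3 - <<'E'
from h import *
f=load('wrist')['frame'][40:200,230:530]
g=cv2.resize(f,None,fx=2.66,fy=2.66,interpolation=2); g=np.clip(g.astype(float)*1.3,0,255).astype(np.uint8); cv2.imwrite('pics/c3.png',g); print(g.shape)
E
```

```text
(426, 798, 3)
```

View pics/c3.png

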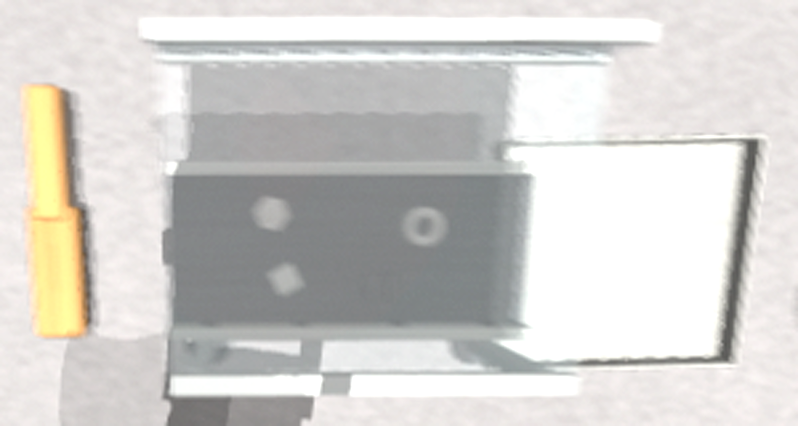

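```bash
cat > fit2.py <<'E'
from h import *
from fit import W,least_squares
Wr=load('wrist'); c=lambda p:np.array(p)/2.66+[230,40]
obs=[((140,18),(-113,-120,207)),((660,21),(-113,120,207)),((170,395),(78,-120,163)),((580,394),(78,120,163)),
((168,163),(-61,-130,48)),((535,162),(-61,130,48)),((172,327),(52,-130,40)),((530,327),(52,130,40))]
fr=lambda p:np.array([proj(Wr,W(p,X))[0]-c(u) for u,X in obs])
q=least_squares(lambda p:fr(p).ravel(),[.488,-.043,np.pi+.09],loss='soft_l1');p=q.x
Ri=np.array([[np.cos(p[2]),-np.sin(p[2])],[np.sin(p[2]),np.cos(p[2])]])
inv=lambda w:(w[:,:2]-p[:2])@Ri*1000
if __name__=='__main__':
    print(p,np.degrees(p[2])); print(fr(p).round(1).tolist())
    print('tray',inv(onz(Wr,c([(765,137),(737,364),(505,143)]),.025)).round())
    print('scrap hex,sq,ring,lug',inv(onz(Wr,c([(270,213),(286,280),(424,227),(378,285)]),.052)).round().tolist())
    a=onz(Wr,c([(37,337),(86,334),(33,210),(79,207)]),.044);b=onz(Wr,c([(25,87),(60,85),(34,217),(68,213)]),.05)
    print(a.round(4).tolist(),'\n',b.round(4).tolist()); print(inv(a).round().tolist(),inv(b).round().tolist())
E
python3 fit2.py
python3 - <<'E'
import json,numpy as np
from scipy.optimize import least_squares
L=[json.loads(l) for l in open('log.txt')]
# all with tool down; radial vs q
for q,p,R in L: print(np.round(q,4),np.hypot(*p[:2]),p[2],np.arctan2(p[1],p[0]))
E
```

```text
[ 0.4884437  -0.03744504  3.23730889] 185.48413660342786
[[3.4, 1.2], [-0.8, 0.2], [0.3, 0.4], [-1.0, 0.1], [-0.5, -0.4], [3.0, -0.4], [0.3, -1.2], [-2.0, -1.7]]
tray [[-80. 299.]
 [ 87. 305.]
 [-75. 110.]]
scrap hex,sq,ring,lug [[-26.0, -59.0], [20.0, -47.0], [-17.0, 49.0], [23.0, 18.0]]
[[0.4062, 0.1858, 0.044], [0.4116, 0.1498, 0.044], [0.4964, 0.1904, 0.044], [0.5013, 0.158, 0.044]] 
 [[0.5763, 0.1958, 0.05], [0.5796, 0.1723, 0.05], [0.4918, 0.1879, 0.05], [0.4966, 0.1642, 0.05]]
[[61.0, -230.0], [59.0, -194.0], [-30.0, -226.0], [-31.0, -193.0]] [[-110.0, -224.0], [-111.0, -200.0], [-25.0, -224.0], [-27.0, -200.0]]
[-1.3176  0.3512  1.6523 -0.      1.1391 -0.0846] 0.5497025912540998 0.2308230439710832 -1.2329285782658257
[-3.3100e-02 -3.3000e-03  1.5482e+00  1.0000e-04  1.5962e+00  1.4463e+00] 0.43969862133340437 0.4517509609744902 0.07289568108433642
```

```bash
python3 - <<'E'
from mv import *
c=plan([.53,.12,.40],Rt(24,5.5)); c=plan([.63,.19,.22],Rt(47,5.5),c); c=plan([.6243,.1875,.093],Rt(47,5.5),c);plan([.5515,.1805,.025],Rt(47,5.5),c)
E
```

```text
shift [ 2.47 -1.9   1.3 ] turn [-0.03 -4.81 -0.03] dist 135 mm ang 24.0
shift [ 4.26 -1.5   3.03] turn [-0.  -4.6  0. ] dist 217 mm ang 23.0
shift [2.22 0.05 2.27] turn [0. 0. 0.] dist 127 mm ang 0.0
shift [-0.  -0.   2.5] turn [0. 0. 0.] dist 100 mm ang 0.0
```

Request:
arm_command(series=[[[0.5, -0.4, 0.25], [0, -1.0, 0], 0], [[1.0, -0.8, 0.5], [0, -2.0, 0], 0], [[1.5, -1.2, 0.8], [0, -3.0, 0], 0], [[2.0, -1.6, 1.05], [0, -4.0, 0], 0], [[2.5, -1.9, 1.3], [0, -4.8, 0], 0]])

```text
clock: 2.15
tcp_pos: [0.5317, 0.1159, 0.3982]
orientation: [[0.908, 0.091, -0.409], [0.083, -0.996, -0.038], [-0.411, 0.0, -0.912]]
contact_force: [-0.4, -0.6, 0.6]
gripper_width: 0.0856
gripper_force: 0.0
```

Request:
arm_command(series=[[[0.85, -0.3, 0.6], [0, -1.0, 0], 0], [[1.7, -0.6, 1.2], [0, -2.0, 0], 0], [[2.6, -0.9, 1.8], [0, -3.0, 0], 0], [[3.4, -1.2, 2.4], [0, -4.0, 0], 0], [[4.25, -1.5, 3.0], [0, -4.6, 0], 0]])

```text
clock: 2.65
tcp_pos: [0.6319, 0.1847, 0.2178]
orientation: [[0.675, 0.091, -0.732], [0.061, -0.996, -0.067], [-0.735, 0.0, -0.678]]
contact_force: [1.3, 0.7, 0.1]
gripper_width: 0.0853
gripper_force: 0.0
```

```bash
cat > kin.py <<'E'
import json,numpy as np
from scipy.optimize import least_squares
L=[json.loads(l) for l in open('log.txt')]
def res(v):
    o=[]
    for q,p,R in L:
        R=np.array(R);w=np.array(p)-v[0]*R[:,2]; r=w[0]*np.cos(q[0])+w[1]*np.sin(q[0])
        o+=[v[1]+v[2]*np.sin(q[1])+v[3]*np.sin(q[1]+q[2])-r, v[4]+v[2]*np.cos(q[1])+v[3]*np.cos(q[1]+q[2])-w[2]]
    return np.array(o)
s=least_squares(res,[.3,0,.43,.43,.3]); print('Lt,a0,L2,L3,d0',s.x.round(4),np.abs(s.fun).max())
E
python3 - <<'E'
from mv import *
log(); import runpy; runpy.run_path('kin.py'); print(sensors.observe()['qpos'].round(3))
c=plan([.6243,.1875,.093],Rt(47,5.5));plan([.5515,.1805,.025],Rt(47,5.5),c)
grab('wrist','w2.png')
E
```

```text
t 2.65 p [0.6319 0.1847 0.2178] F [1.3 0.7 0.1] w 0.0853 0.0
Lt,a0,L2,L3,d0 [0.2183 0.0016 0.4452 0.4344 0.2114] 0.004033076981070471
[0.186 1.047 0.672 0.089 2.244 1.691]
shift [ 2.17 -0.09  2.25] turn [-0.04  0.06 -0.04] dist 125 mm ang 0.4
shift [-0.  -0.   2.5] turn [0. 0. 0.] dist 100 mm ang 0.0
```

View pics/w2.png

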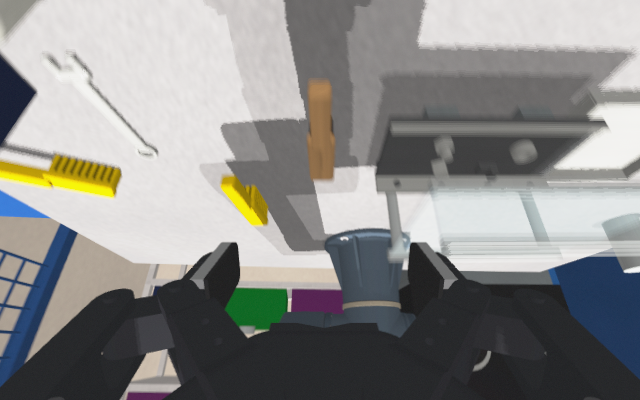

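The wrist view shows the brush at (320,130), on the fingers' centre line, and the bed and guard to the right. I'll close in on the handle.

Request:
arm_command(series=[[[0.5, 0, 0.5], [0, 0, 0], 0], [[1.0, 0, 1.0], [0, 0, 0], 0], [[1.5, -0.05, 1.5], [0, 0, 0], 0], [[2.0, -0.1, 2.0], [0, 0, 0], 0], [[2.17, -0.1, 2.25], [0, 0.06, 0], 0]])

```text
clock: 3.2
tcp_pos: [0.6234, 0.1876, 0.0923]
orientation: [[0.68, 0.091, -0.728], [0.062, -0.996, -0.067], [-0.731, 0.0, -0.683]]
contact_force: [0.3, 0.7, 0.5]
gripper_width: 0.0853
gripper_force: 0.0
```

Request:
arm_command(series=[[[0, 0, 0.6], [0, 0, 0], 0], [[0, 0, 1.2], [0, 0, 0], 0], [[0, 0, 1.7], [0, 0, 0], 0], [[0, 0, 2.2], [0, 0, 0], 0], [[0, 0, 2.5], [0, 0, 0], 0]])

```text
clock: 3.7
tcp_pos: [0.5511, 0.1809, 0.0269]
orientation: [[0.683, 0.091, -0.725], [0.062, -0.996, -0.066], [-0.728, 0.0, -0.685]]
contact_force: [0.7, -0.3, 0.5]
gripper_width: 0.0852
gripper_force: 0.0
```

```bash
python3 - <<'E'
from mv import *
log(); import runpy; runpy.run_path('kin.py'); plan([.5515,.1805,.025],Rt(47,5.5))
f=grab('wrist','w3.png');h=cv2.cvtColor(f['frame'],cv2.COLOR_BGR2HSV)
m=cv2.inRange(h,(6,80,60),(19,255,255)); c=cv2.findContours(m,0,2)[0]
for k in c:
    if cv2.contourArea(k)>300: print(cv2.contourArea(k),cv2.boundingRect(k),cv2.minAreaRect(k))
E
```

```text
t 3.7 p [0.5511 0.1809 0.0269] F [ 0.7 -0.3  0.5] w 0.0852 0.0
Lt,a0,L2,L3,d0 [ 0.2304 -0.0079  0.4466  0.4436  0.2231] 0.008900928634162253
shift [0.04 0.01 0.03] turn [-0.04 -0.05 -0.04] dist 2 mm ang 0.4
3855.5 (299, 229, 54, 82) ((325.5, 269.5), (81.0, 53.0), 90.0)
```

View pics/w3.png

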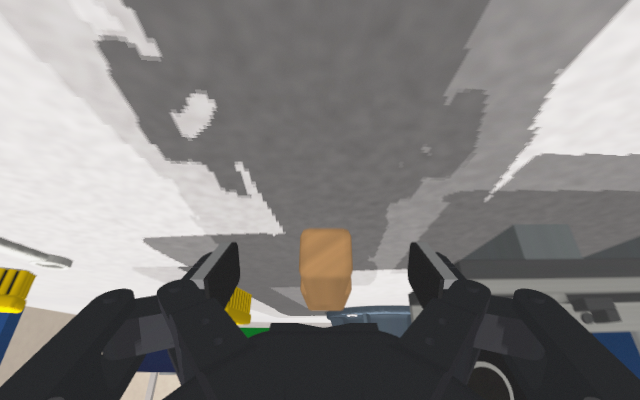

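The wrist view shows the handle centred between the fingers, with the end face at cols 301-352, rows 229-285. I'll check where its end is.

```bash
python3 - <<'E'
from h import *
f=load('wrist'); g=f['frame'][225:315:5,326]; print(g.tolist())
print(onz(f,[(302,285),(351,285),(302,230),(350,230)],.05)[:2].round(4).tolist(), onz(f,[(303,229),(349,229)],.026).round(4).tolist(),onz(f,[(301,278),(351,278)],.05).round(4).tolist())
E
```

```text
[[112, 113, 116], [83, 124, 163], [89, 133, 174], [87, 128, 169], [85, 128, 167], [89, 135, 177], [93, 140, 184], [92, 139, 182], [91, 136, 179], [91, 136, 178], [88, 134, 176], [81, 120, 157], [80, 120, 156], [81, 120, 157], [78, 119, 156], [81, 119, 156], [76, 113, 148], [97, 119, 143]]
[[0.5628, 0.1923, 0.05], [0.5648, 0.1694, 0.05]] [[0.5734, 0.1929, 0.026], [0.5754, 0.1711, 0.026]] [[0.5776, 0.1931, 0.05], [0.5795, 0.172, 0.05]]
```

Request:
arm_command(series=[[[0, 0, 0.05], [0, 0, 0], 0.5], [[0, 0, 0.05], [0, 0, 0], 1], [[0, 0, 0.05], [0, 0, 0], 1], [[0, 0, 0.05], [0, 0, 0], 1], [[0, 0, 0.05], [0, 0, 0], 1]])

```text
clock: 4.25
tcp_pos: [0.5511, 0.181, 0.0259]
orientation: [[0.684, 0.091, -0.724], [0.062, -0.996, -0.066], [-0.727, -0.0, -0.686]]
contact_force: [1.6, 0.5, -0.1]
gripper_width: 0.0232
gripper_force: 61.1
```

```bash
cat >> mv.py <<'E'
hh=np.array([.9957,.0924]);u=np.array([.0924,-.9957]);OFF=np.array([.0996,.0092,.0259])
def B(xb,yb,z): 
    o=np.array([.488,-.040])-xb/1000*hh+yb/1000*u; return np.r_[o,z/1000]+OFF
def where():
    s=sensors.observe();o=s['tcp_pos']-OFF;d=o[:2]-[.488,-.040];print('brush bed xyz mm',(-d@hh*1000).round(1),(d@u*1000).round(1),(o[2]*1000).round(1),'clock',s['clock'],'F',s['contact_force'].round(1))
E
python3 - <<'E'
from mv import *
where(); R=Rt(46.6,5.25)
c=plan(sensors.observe()['tcp_pos']+[0,0,.05],R); c=plan(B(-1,-180,75),R,c); c=plan(B(-1,-170,48),R,c); c=plan(B(-1,-112,48),R,c); c=plan(B(-1,-112,36),R,c); c=plan(B(-1,-12,36),R,c)
E
```

```text
brush bed xyz mm 16.8 -214.3 0.0 clock 4.25 F [ 1.6  0.5 -0.1]
shift [-0.91 -0.   -0.86] turn [-0.01  0.01 -0.01] dist 50 mm ang 0.1
shift [-0.15  0.86 -0.75] turn [0. 0. 0.] dist 46 mm ang 0.0
shift [0.49 0.25 0.46] turn [0. 0. 0.] dist 29 mm ang 0.0
shift [ 0.    1.45 -0.  ] turn [0. 0. 0.] dist 58 mm ang 0.0
shift [0.22 0.   0.21] turn [0. 0. 0.] dist 12 mm ang 0.0
shift [ 0.   2.5 -0. ] turn [0. 0. 0.] dist 100 mm ang 0.0
```

Request:
arm_command(series=[[[-0.2, 0, -0.2], [0, 0, 0], 1], [[-0.5, 0, -0.45], [0, 0, 0], 1], [[-0.9, 0, -0.85], [0, 0, 0], 1], [[-0.9, 0, -0.85], [0, 0, 0], 1], [[-0.9, 0, -0.85], [0, 0, 0], 1]])

```text
clock: 4.75
tcp_pos: [0.5512, 0.1811, 0.0762]
orientation: [[0.684, 0.091, -0.723], [0.063, -0.996, -0.066], [-0.726, -0.0, -0.687]]
contact_force: [-0.8, 0.0, -1.7]
gripper_width: 0.0234
gripper_force: 60.9
```

Request:
arm_command(series=[[[-0.08, 0.4, -0.4], [0, 0, 0], 1], [[-0.15, 0.86, -0.75], [0, 0, 0], 1], [[0.1, 1.0, -0.5], [0, 0, 0], 1], [[0.34, 1.1, -0.29], [0, 0, 0], 1], [[0.34, 1.1, -0.29], [0, 0, 0], 1]])

```text
clock: 5.25
tcp_pos: [0.571, 0.1382, 0.0701]
orientation: [[0.679, 0.09, -0.728], [0.061, -0.996, -0.066], [-0.731, 0.0, -0.682]]
contact_force: [-1.2, 0.4, -2.3]
gripper_width: 0.0234
gripper_force: 60.8
```

```bash
python3 - <<'E'
from mv import *
where(); log(); f=grab('side'); t=grab('top')
a=f['frame'][90:290,240:500]; b=t['frame'][120:270,280:480]
cv2.imwrite('pics/c4.png',np.vstack([cv2.resize(a,(780,600))[:,:]])); 
h=cv2.cvtColor(t['frame'],cv2.COLOR_BGR2HSV); m=cv2.inRange(h,(6,80,60),(19,255,255))
for k in cv2.findContours(m,0,2)[0]:
    if 60<cv2.contourArea(k)<900: print(cv2.contourArea(k),cv2.boundingRect(k))
E
```

```text
brush bed xyz mm 0.9 -169.8 44.2 clock 5.25 F [-1.2  0.4 -2.3]
t 5.25 p [0.571  0.1382 0.0701] F [-1.2  0.4 -2.3] w 0.0234 60.8
107.0 (81, 73, 463, 12)
```

View pics/c4.png

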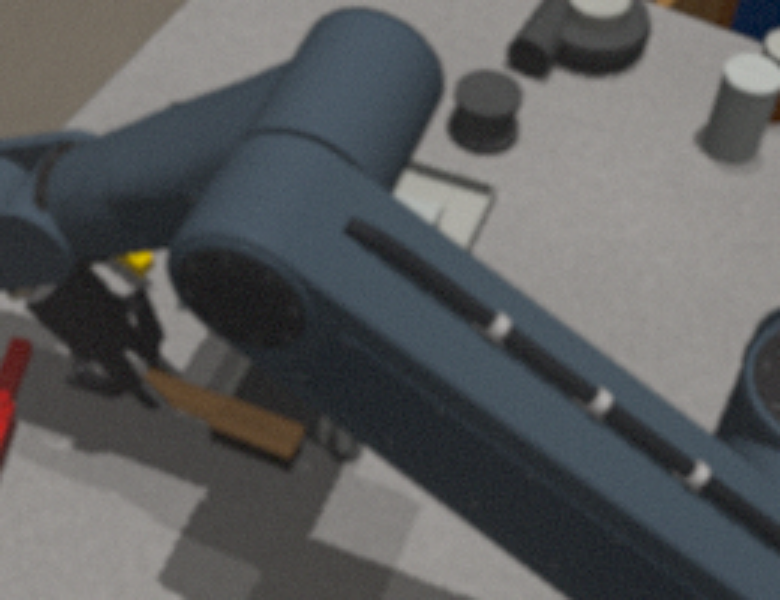

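The side crop shows the brush held level at about (225,415), clear of the bed's end. The wrist and forearm are outside and above the guard. I'll enter above the bed.

```bash
python3 - <<'E'
from mv import *
R=Rt(46.4,5.25); c=plan(B(-1,-170,51),R); plan(B(-1,-112,51),R)
E
```

```text
shift [-0.07  0.02 -0.1 ] turn [-0.01  0.09 -0.  ] dist 5 mm ang 0.4
shift [-0.07  1.47 -0.1 ] turn [-0.01  0.09 -0.  ] dist 59 mm ang 0.4
```

Request:
arm_command(series=[[[-0.1, 0, -0.12], [0, 0.09, 0], 1], [[-0.1, 0.4, -0.12], [0, 0.09, 0], 1], [[-0.1, 0.8, -0.12], [0, 0.09, 0], 1], [[-0.1, 1.2, -0.12], [0, 0.09, 0], 1], [[-0.1, 1.47, -0.12], [0, 0.09, 0], 1]])

```text
clock: 5.85
tcp_pos: [0.5787, 0.0782, 0.0795]
orientation: [[0.689, 0.089, -0.719], [0.062, -0.996, -0.065], [-0.722, 0.0, -0.691]]
contact_force: [-0.5, 0.1, -2.2]
gripper_width: 0.0231
gripper_force: 60.7
```

```bash
python3 - <<'E'
from mv import *
where(); log(); R=Rt(46.5,5.25); plan(B(-1,-112,36),R); print(sensors.observe()['wrist_torque'].round(2))
E
```

```text
brush bed xyz mm -1.2 -109.3 53.6 clock 5.85 F [-0.5  0.1 -2.2]
t 5.85 p [0.5787 0.0782 0.0795] F [-0.5  0.1 -2.2] w 0.0231 60.7
shift [ 0.31 -0.07  0.31] turn [-0.02 -0.05 -0.02] dist 18 mm ang 0.3
[ 0.12 -0.69  0.04]
```

Request:
arm_command(series=[[[0.08, 0, 0.08], [0, -0.05, 0], 1], [[0.16, 0, 0.16], [0, -0.05, 0], 1], [[0.22, 0, 0.22], [0, -0.05, 0], 1], [[0.27, 0, 0.27], [0, -0.05, 0], 1], [[0.3, 0, 0.3], [0, -0.05, 0], 1]])

```text
clock: 6.35
tcp_pos: [0.578, 0.0808, 0.0626]
orientation: [[0.685, 0.091, -0.723], [0.063, -0.996, -0.066], [-0.726, -0.0, -0.688]]
contact_force: [0.0, 0.4, 3.0]
gripper_width: 0.0232
gripper_force: 61.2
```

```bash
python3 - <<'E'
from mv import *
where(); log(); R=Rt(46.4,5.25); plan(B(-1,-109,36),R); c=plan(B(-1,-9,36),R); print(sensors.observe()['wrist_torque'].round(2))
E
```

```text
brush bed xyz mm -0.8 -112.0 36.7 clock 6.35 F [0.  0.4 3. ]
t 6.35 p [0.578  0.0808 0.0626] F [0.  0.4 3. ] w 0.0232 61.2
shift [0.02 0.07 0.01] turn [-0.    0.03 -0.  ] dist 3 mm ang 0.1
shift [0.02 2.57 0.01] turn [-0.    0.03 -0.  ] dist 103 mm ang 0.1
[ 0.05  0.16 -0.1 ]
```

Request:
arm_command(series=[[[0.0, 0.2, 0.0], [0, 0, 0], 1], [[0.0, 0.5, 0.0], [0, 0, 0], 1], [[0.0, 0.8, 0.0], [0, 0, 0], 1], [[0.0, 1.1, 0.0], [0, 0, 0], 1], [[0.0, 1.4, 0.0], [0, 0, 0], 1]])

```text
clock: 6.85
tcp_pos: [0.5834, 0.0232, 0.0627]
orientation: [[0.686, 0.09, -0.722], [0.062, -0.996, -0.065], [-0.725, -0.0, -0.688]]
contact_force: [0.4, 2.3, 2.6]
gripper_width: 0.0234
gripper_force: 61.1
```

```bash
python3 - <<'E'
from mv import *
where(); R=Rt(46.4,5.25); plan(B(-1,-50,36),R); plan(B(-1,0,36),R); print(sensors.observe()['wrist_torque'].round(2))
E
```

```text
brush bed xyz mm -0.8 -54.2 36.8 clock 6.85 F [0.4 2.3 2.6]
shift [0.02 0.1  0.01] turn [-0.01  0.02 -0.01] dist 4 mm ang 0.1
shift [0.02 1.35 0.01] turn [-0.01  0.02 -0.01] dist 54 mm ang 0.1
[ 0.33  0.24 -0.65]
```

Request:
arm_command(series=[[[0.0, 0.3, 0.0], [0, 0, 0], 1], [[0.0, 0.6, 0.0], [0, 0, 0], 1], [[0.0, 0.9, 0.0], [0, 0, 0], 1], [[0.0, 1.2, 0.0], [0, 0, 0], 1], [[0.0, 1.5, 0.0], [0, 0, 0], 1]])

```text
clock: 7.35
tcp_pos: [0.5888, -0.0361, 0.0625]
orientation: [[0.685, 0.091, -0.722], [0.062, -0.996, -0.066], [-0.725, -0.0, -0.688]]
contact_force: [-1.3, 3.4, 3.0]
gripper_width: 0.0231
gripper_force: 61.2
```

Request:
arm_command(series=[[[0.0, 0.3, 0.0], [0, 0, 0], 1], [[0.0, 0.6, 0.0], [0, 0, 0], 1], [[0.0, 0.9, 0.0], [0, 0, 0], 1], [[0.0, 1.2, 0.0], [0, 0, 0], 1], [[0.0, 1.5, 0.0], [0, 0, 0], 1]])

```text
clock: 7.85
tcp_pos: [0.5942, -0.096, 0.0625]
orientation: [[0.685, 0.091, -0.722], [0.062, -0.996, -0.066], [-0.725, 0.0, -0.688]]
contact_force: [-1.1, 3.2, 2.0]
gripper_width: 0.0232
gripper_force: 61.2
```

```bash
python3 - <<'E'
from mv import *
where(); log(); R=Rt(46.4,5.25); plan(B(-1,70,36),R); plan(B(-1,140,36),R); print(sensors.observe()['wrist_torque'].round(2),sensors.observe()['qpos'].round(2))
E
```

```text
brush bed xyz mm -0.6 65.5 36.6 clock 7.85 F [-1.1  3.2  2. ]
t 7.85 p [ 0.5942 -0.096   0.0625] F [-1.1  3.2  2. ] w 0.0232 61.2
shift [0.02 0.11 0.  ] turn [-0.01  0.02 -0.01] dist 5 mm ang 0.1
shift [0.02 1.86 0.  ] turn [-0.01  0.02 -0.01] dist 74 mm ang 0.1
[ 0.43  0.22 -0.76] [-0.16  1.07  1.02 -0.19  1.85  1.34]
```

Request:
arm_command(series=[[[0.0, 0.3, 0.0], [0, 0, 0], 1], [[0.0, 0.55, 0.0], [0, 0, 0], 1], [[0.0, 0.8, 0.0], [0, 0, 0], 1], [[0.0, 1.0, 0.0], [0, 0, 0], 1], [[0.0, 1.2, 0.0], [0, 0, 0], 1]])

```text
clock: 8.35
tcp_pos: [0.5986, -0.1435, 0.0625]
orientation: [[0.686, 0.091, -0.722], [0.062, -0.996, -0.066], [-0.725, 0.0, -0.688]]
contact_force: [-0.4, 3.0, 1.3]
gripper_width: 0.0229
gripper_force: 61.1
```

Request:
arm_command(series=[[[0.0, 0.15, 0.0], [0, 0, 0], 1], [[0.0, 0.3, 0.0], [0, 0, 0], 1], [[0.0, 0.5, 0.0], [0, 0, 0], 1], [[0.0, 0.7, 0.0], [0, 0, 0], 1], [[0.0, 0.75, 0.0], [0, 0, 0], 1]])

```text
clock: 8.85
tcp_pos: [0.6012, -0.1737, 0.0625]
orientation: [[0.686, 0.09, -0.722], [0.062, -0.996, -0.065], [-0.725, 0.0, -0.688]]
contact_force: [-0.6, 3.0, 1.9]
gripper_width: 0.0234
gripper_force: 61.3
```

```bash
python3 - <<'E'
from mv import *
from fit2 import inv
where(); f=grab('top'); s=grab('side'); w=grab('wrist')
cv2.imwrite('pics/c5.png',np.hstack([cv2.resize(x,(400,600)) for x in ()]) if 0 else np.vstack([np.hstack([cv2.resize(f['frame'][150:250,280:450],(408,240)),cv2.resize(s['frame'][100:240,270:420],(380,240))]),cv2.resize(w['frame'],(788,350))[:, :788]]))
E
```

```text
brush bed xyz mm -0.4 143.5 36.6 clock 8.85 F [-0.6  3.   1.9]
```

View pics/c5.png

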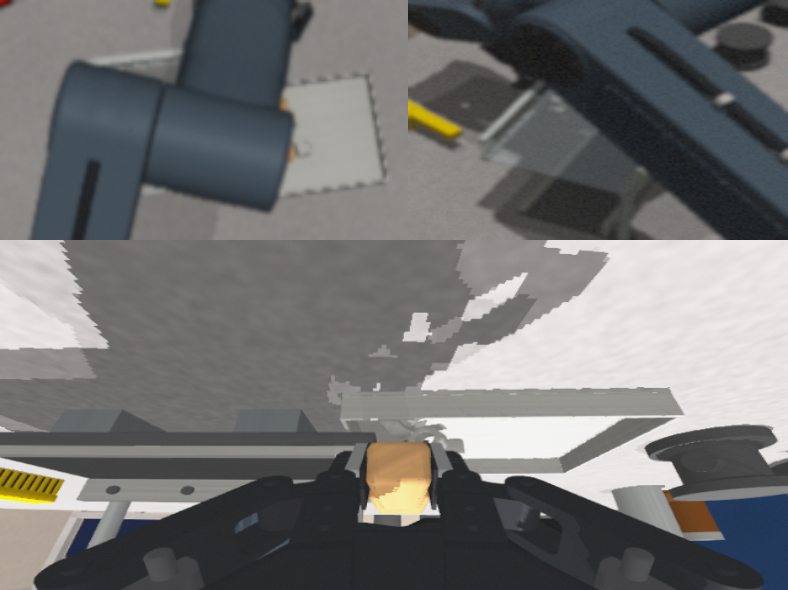

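The picture shows the brush at the bed's open end. Light pieces sit beside it in the tray, at about (305,148) in the top inset and (430,430) in the wrist inset. I'll push fully past the edge, then lift clear.

Request:
arm_command(series=[[[0.0, 0.12, 0.0], [0, 0, 0], 1], [[0.0, 0.25, 0.0], [0, 0, 0], 1], [[0.0, 0.4, 0.0], [0, 0, 0], 1], [[0.0, 0.55, 0.0], [0, 0, 0], 1], [[0.0, 0.55, 0.0], [0, 0, 0], 1]])

```text
clock: 9.5
tcp_pos: [0.6032, -0.1956, 0.0623]
orientation: [[0.686, 0.09, -0.722], [0.062, -0.996, -0.065], [-0.725, 0.0, -0.689]]
contact_force: [0.8, -0.2, -2.1]
gripper_width: 0.0228
gripper_force: 60.6
```

```bash
python3 - <<'E'
from mv import *
where(); R=Rt(46.4,5.25); c=plan(B(0,170,100),R); c=plan(B(-60,170,200),R,c);c=plan([.60,-.15,.42],Rt(25,5.2),c);c=plan([.45,-.10,.46],Rt(0,5.2),c)
E
```

```text
brush bed xyz mm -0.3 165.5 36.4 clock 9.5 F [ 0.8 -0.2 -2.1]
shift [-1.16  0.11 -1.09] turn [-0.01  0.02 -0.01] dist 64 mm ang 0.1
shift [-0.78 -0.   -2.81] turn [0. 0. 0.] dist 117 mm ang 0.0
shift [-4.53 -1.25 -2.28] turn [0.01 4.28 0.01] dist 209 mm ang 21.4
shift [-3.7  -1.58  0.62] turn [-0.  5. -0.] dist 163 mm ang 25.0
```

```bash
python3 - <<'E'
from mv import *
R=Rt(46.4,5.25); c=plan(B(0,170,100),R); c=plan([.63,-.30,.25],R,c);c=plan([.60,-.36,.42],Rt(25,5.2),c)
E
```

```text
shift [-1.16  0.11 -1.09] turn [-0.01  0.02 -0.01] dist 64 mm ang 0.1
shift [-1.95  2.55 -2.46] turn [0. 0. 0.] dist 162 mm ang 0.0
shift [-3.69  1.43 -2.29] turn [0.01 4.28 0.01] dist 183 mm ang 21.4
```

Request:
arm_command(series=[[[-0.25, 0.02, -0.24], [0, 0, 0], 1], [[-0.55, 0.04, -0.5], [0, 0, 0], 1], [[-0.85, 0.08, -0.8], [0, 0, 0], 1], [[-1.16, 0.11, -1.09], [0, 0, 0], 1], [[-1.16, 0.11, -1.09], [0, 0, 0], 1]])

```text
clock: 10.0
tcp_pos: [0.6045, -0.1994, 0.1299]
orientation: [[0.689, 0.091, -0.719], [0.061, -0.996, -0.067], [-0.722, 0.002, -0.692]]
contact_force: [-0.1, -0.3, -1.6]
gripper_width: 0.0232
gripper_force: 60.8
```

Request:
arm_command(series=[[[-0.4, 0.5, -0.5], [0, 0, 0], 1], [[-0.8, 1.0, -1.0], [0, 0, 0], 1], [[-1.2, 1.6, -1.5], [0, 0, 0], 1], [[-1.6, 2.2, -2.0], [0, 0, 0], 1], [[-1.95, 2.55, -2.45], [0, 0, 0], 1]])

```text
clock: 10.5
tcp_pos: [0.6296, -0.3005, 0.2513]
orientation: [[0.686, 0.089, -0.722], [0.061, -0.996, -0.065], [-0.725, 0.0, -0.689]]
contact_force: [-0.2, -0.0, -1.9]
gripper_width: 0.0234
gripper_force: 60.6
```

Request:
arm_command(series=[[[-0.7, 0.3, -0.45], [0, 0.9, 0], 1], [[-1.4, 0.6, -0.9], [0, 1.8, 0], 1], [[-2.2, 0.9, -1.4], [0, 2.7, 0], 1], [[-3.0, 1.2, -1.9], [0, 3.5, 0], 1], [[-3.7, 1.4, -2.3], [0, 4.3, 0], 1]])

```text
clock: 11.0
tcp_pos: [0.5994, -0.3585, 0.423]
orientation: [[0.904, 0.09, -0.418], [0.082, -0.996, -0.039], [-0.419, 0.001, -0.908]]
contact_force: [-0.3, 0.5, -1.5]
gripper_width: 0.0232
gripper_force: 60.6
```

```bash
cat > look.py <<'E'
from h import *
# rectify bed (z=46) and tray (z=10) into bed-frame maps, 2 px... report blobs
p0=np.array([.488,-.040]);hh=np.array([.9957,.0924]);u=np.array([.0924,-.9957])
def rect(f,x0,x1,y0,y1,z):
    gx,gy=np.meshgrid(np.arange(y0,y1),np.arange(x0,x1)) # cols y, rows x
    w=p0-gy[...,None]/1000*hh+gx[...,None]/1000*u
    P=np.c_[w.reshape(-1,2),np.full(w[...,0].size,z)]
    m=proj(f,P).reshape(gx.shape+(2,)).astype(np.float32)
    return cv2.remap(f['frame'],m[...,0],m[...,1],1)
def blobs(name,x0,x1,y0,y1,z,th=14):
    f=load(name); g=cv2.cvtColor(rect(f,x0,x1,y0,y1,z),cv2.COLOR_BGR2GRAY)
    bg=cv2.medianBlur(g,101); d=cv2.absdiff(cv2.GaussianBlur(g,(5,5),0),bg); m=(d>th).astype(np.uint8)
    print(name,'mean',g.mean().round(),'std',g.std().round(1))
    n,l,st,ce=cv2.connectedComponentsWithStats(m)
    for i in range(1,n):
        if st[i,4]>60: print('  area',st[i,4],'x',ce[i,1].round()+x0,'y',ce[i,0].round()+y0,'box wxh',st[i,2],st[i,3],'val',g[l==i].mean().round(),'bg',bg[l==i].mean().round())
E
python3 - <<'E'
from mv import *; from look import *
where(); 
for n in('wrist','top','side'): grab(n,n+'5.png')
for n in('wrist','top'):
    print('BED');blobs(n,-50,50,-125,128,.048)
    print('TRAY');blobs(n,-80,84,135,295,.012)
f=load('wrist'); print(proj(f,np.r_[[.488,-.04],.04]),proj(f,np.r_[p0+.205*u,.003]))
E
```

```text
brush bed xyz mm 18.5 327.4 397.1 clock 11.0 F [-0.3  0.5 -1.5]
BED
wrist mean 112.0 std 29.0
  area 68 x -44.0 y 115.0 box wxh 11 11 val 82.0 bg 67.0
  area 78 x 23.0 y -125.0 box wxh 2 45 val 202.0 bg 175.0
  area 1126 x 31.0 y 69.0 box wxh 46 50 val 73.0 bg 112.0
  area 873 x 31.0 y -103.0 box wxh 37 48 val 128.0 bg 157.0
  area 288 x 48.0 y 14.0 box wxh 88 4 val 157.0 bg 129.0
  area 81 x 48.0 y 116.0 box wxh 25 4 val 119.0 bg 83.0
TRAY
wrist mean 163.0 std 52.3
  area 220 x -68.0 y 276.0 box wxh 21 31 val 150.0 bg 195.0
  area 230 x -16.0 y 247.0 box wxh 31 41 val 151.0 bg 182.0
  area 4264 x 48.0 y 231.0 box wxh 82 103 val 228.0 bg 183.0
  area 736 x 25.0 y 155.0 box wxh 31 30 val 74.0 bg 125.0
  area 68 x 22.0 y 195.0 box wxh 5 18 val 105.0 bg 127.0
BED
top mean 79.0 std 11.0
  area 1133 x 0.0 y -68.0 box wxh 74 100 val 60.0 bg 80.0
  area 1669 x -4.0 y 81.0 box wxh 107 100 val 56.0 bg 76.0
  area 138 x 0.0 y -45.0 box wxh 16 14 val 96.0 bg 81.0
TRAY
top mean 85.0 std 14.8
  area 125 x -72.0 y 138.0 box wxh 9 22 val 127.0 bg 94.0
  area 2826 x -21.0 y 177.0 box wxh 95 124 val 52.0 bg 78.0
  area 160 x -4.0 y 137.0 box wxh 6 32 val 97.0 bg 80.0
[[141.01127345 111.2991079 ]] [[258.29052483 102.24946764]]
```

```bash
python3 - <<'E'
from look import *
f=load('wrist')
def grid(x0,x1,y0,y1,z,s):
    g=cv2.cvtColor(rect(f,x0,x1,y0,y1,z),cv2.COLOR_BGR2GRAY); g=cv2.resize(g,((y1-y0)//s,(x1-x0)//s),interpolation=cv2.INTER_AREA)
    print('rows x',x0,'..',x1,'cols y',y0,'..',y1,'step',s)
    for r in g: print(' '.join('%3d'%v for v in r))
grid(-52,52,-130,130,.046,8); grid(-80,80,125,225,.012,5)
E
```

```text
rows x -52 .. 52 cols y -130 .. 130 step 8
194 150 126 125 125 125 125 125 125 125 125 125 125 125 125 126 126 126 127 127 127 127 105  69  67  67  66  66  66  77  83  80
195 151 125 124 125 125 124 124 125 125 125 125 125 125 125 125 125 125 125 125 125 125 104  68  66  66  66  66  66  77  80  71
194 149 125 125 125 125 125 125 125 125 125 125 125 125 125 125 126 126 126 126 126 126 105  68  66  66  67  66  66  78  72  66
194 152 126 125 125 125 125 125 125 125 125 125 125 125 125 125 125 125 125 125 125 125 106  68  66  66  66  67  67  70  67  66
198 152 126 126 126 126 126 125 125 125 125 124 125 124 125 125 125 125 125 125 125 125 106  69  67  67  67  67  67  67  67  67
199 155 127 126 125 126 125 125 125 125 125 125 124 124 125 125 124 124 125 125 125 125 106  68  67  67  67  67  67  67  67  67
198 153 126 125 125 125 125 125 125 125 125 125 125 125 125 124 125 125 124 125 125 125 106  68  66  66  66  67  67  67  66  67
199 151 125 125 125 125 125 125 125 125 125 124 124 125 125 125 124 124 125 125 125 124 105  68  66  66  66  66  67  67  66  66
199 154 126 125 125 125 125 125 1
[... 2508 characters left out ...]
  83 120 122 124 124 123 124 124 124 125 132 155 170 225 241
125 125 125 121 119 122 125 125 125 125 126 126 126 126 127 146 165 203 239 241
127 126 126 125 126 126 126 126 125 126 126 126 126 126 135 160 201 235 241 242
126 126 126 126 127 127 127 127 127 127 127 128 127 132 156 196 234 242 242 242
124 126 127 127 127 128 128 128 128 128 128 128 130 147 194 236 242 242 242 242
116 126 126 127 127 127 127 127 127 127 128 128 134 164 224 241 241 242 242 242
118 127 127 128 128 128 128 128 127 128 128 129 145 199 239 241 241 241 241 242
124 127 127 127 127 127 127 127 127 127 127 134 177 233 241 241 241 241 241 241
125 125 125 125 125 125 125 125 125 125 125 144 203 232 222 221 227 227 218 220
```

```bash
python3 - <<'E'
from look import *
f=load('wrist')
def grid(x0,x1,y0,y1,z,s):
    g=cv2.cvtColor(rect(f,x0,x1,y0,y1,z),cv2.COLOR_BGR2GRAY); g=cv2.resize(g,((y1-y0)//s,(x1-x0)//s),interpolation=cv2.INTER_AREA)
    print('rows x',x0,'cols y',y0,'step',s)
    for r in g: print(' '.join('%3d'%v for v in r))
grid(-66,-15,90,141,.040,3)
grid(-75,-30,125,170,.012,3)
E
```

```text
rows x -66 cols y 90 step 3
 80  79  79  79  80  81  81  81  82  90  83  79  77  76 105 124 127
114 114 113 114 120 124 124 124 133 150 151 128  89  57  98 124 128
129 129 128 132 153 160 161 161 198 232 228 174  96  59  95 123 129
128 127 128 133 156 162 162 164 204 238 228 172  93  57  98 124 127
115 114 117 127 143 145 145 144 182 211 191 136  85  58  96 125 127
 71  72  72  73  80  89  90  89  96 107 101  89  76  56  94 124 124
 65  65  65  66  67  77  81  81  81  81  80  78  72  56  96 126 126
 66  66  66  66  66  78  82  82  82  81  80  76  70  57  96 126 126
 66  66  65  66  67  78  82  81  81  79  76  71  66  57  95 124 124
 66  66  66  67  68  80  82  82  81  77  73  69  65  56  93 123 124
 66  66  66  66  68  80  81  81  77  71  68  66  64  56  92 122 122
 66  66  66  66  69  81  81  78  73  67  65  66  63  56  93 123 123
 67  66  66  66  71  82  80  75  70  67  66  66  64  56  94 123 123
 66  66  66  66  69  75  76  70  67  67  67  66  64  58  92 122 123
 67  67  66  66  67  72  72  67  66  66  66  66  64  57  93 124 124
 67  67  67  67  66  71  67  66  66  66  66  66  64 
[... 312 characters left out ...]
 125 125 126 127 129 124 125 126 126 126
125 125 125 122 118 120 126 129 132 131 127 122 124 124 125
124 125 127 126 126 121 129 133 132 128 121 115 122 125 125
125 130 132 131 131 128 127 129 124 117 111 115 124 126 126
124 133 131 130 131 130 125 119 112 110 116 123 125 126 125
124 132 130 126 127 127 126 115 111 120 123 125 124 125 125
125 130 127 122 117 119 119 115 114 125 126 126 126 126 127
125 127 125 123 113 108 106 104 111 123 126 125 125 125 126
124 124 124 124 119 104 101 111 121 125 125 126 126 125 126
126 126 126 126 126 118 118 125 126 127 126 126 127 127 127
126 126 125 125 126 125 125 126 126 126 126 126 126 127 126
125 124 124 124 125 125 125 125 125 125 126 126 126 126 126
```

The bed is clear and the four pieces show as four separate spots in the tray. I'll carry the brush back to its first place.

```bash
python3 - <<'E'
from mv import *
G=np.array([.5511,.181,.0259])
c=plan([.62,-.14,.40],Rt(30,5.2)); c=plan([.63,.09,.36],Rt(38,5.2),c);c=plan([.58,.183,.19],Rt(46.4,5.2),c);c=plan(G+[0,0,.03],Rt(46.4,5.2),c)
E
```

```text
shift [ 1.16 -5.4   0.11] turn [ 0.02 -1.05 -0.03] dist 221 mm ang 5.2
shift [ 1.17 -5.7   0.48] turn [-0.  -1.6 -0. ] dist 234 mm ang 8.0
shift [ 1.8  -2.43  3.99] turn [ 0.   -1.68  0.  ] dist 200 mm ang 8.4
shift [ 1.93 -0.02  2.84] turn [0. 0. 0.] dist 137 mm ang 0.0
```

Request:
arm_command(series=[[[0.2, -1.1, 0.0], [0, -0.2, 0], 1], [[0.5, -2.2, 0.0], [0, -0.4, 0], 1], [[0.7, -3.3, 0.1], [0, -0.6, 0], 1], [[0.9, -4.4, 0.1], [0, -0.8, 0], 1], [[1.15, -5.4, 0.1], [0, -1.05, 0], 1]])

```text
clock: 11.65
tcp_pos: [0.62, -0.1364, 0.3959]
orientation: [[0.858, 0.092, -0.506], [0.08, -0.996, -0.046], [-0.508, -0.001, -0.861]]
contact_force: [0.7, -0.4, -1.4]
gripper_width: 0.0231
gripper_force: 60.7
```

Request:
arm_command(series=[[[0.2, -1.1, 0.1], [0, -0.3, 0], 1], [[0.4, -2.3, 0.2], [0, -0.6, 0], 1], [[0.7, -3.4, 0.3], [0, -0.9, 0], 1], [[0.9, -4.6, 0.4], [0, -1.2, 0], 1], [[1.15, -5.7, 0.5], [0, -1.6, 0], 1]])

```text
clock: 12.15
tcp_pos: [0.6284, 0.0934, 0.3553]
orientation: [[0.779, 0.092, -0.62], [0.072, -0.996, -0.058], [-0.623, 0.001, -0.782]]
contact_force: [1.0, -0.6, -1.5]
gripper_width: 0.0234
gripper_force: 60.8
```

Request:
arm_command(series=[[[0.3, -0.6, 0.8], [0, -0.3, 0], 1], [[0.7, -1.2, 1.6], [0, -0.6, 0], 1], [[1.1, -1.7, 2.4], [0, -0.9, 0], 1], [[1.5, -2.2, 3.2], [0, -1.3, 0], 1], [[1.8, -2.45, 4.0], [0, -1.7, 0], 1]])

```text
clock: 12.65
tcp_pos: [0.576, 0.1862, 0.1835]
orientation: [[0.678, 0.093, -0.729], [0.062, -0.996, -0.069], [-0.732, 0.001, -0.681]]
contact_force: [1.3, 1.1, -2.6]
gripper_width: 0.0233
gripper_force: 60.7
```

```bash
python3 - <<'E'
from mv import *
log(); G=np.array([.5511,.181,.0259]); R=Rt(46.4,5.2)
c=plan(G+[0,0,.02],R); c=plan(G,R,c)
E
```

```text
t 12.65 p [0.576  0.1862 0.1835] F [ 1.3  1.1 -2.6] w 0.0233 60.7
shift [2.09 0.07 2.81] turn [0.03 0.14 0.01] dist 140 mm ang 0.7
shift [0.36 0.   0.34] turn [0. 0. 0.] dist 20 mm ang 0.0
```

Request:
arm_command(series=[[[0.5, 0, 0.7], [0, 0.1, 0], 1], [[1.0, 0, 1.4], [0, 0.14, 0], 1], [[1.5, 0.05, 2.1], [0, 0.14, 0], 1], [[2.0, 0.07, 2.7], [0, 0.14, 0], 1], [[2.1, 0.07, 2.8], [0, 0.14, 0], 1]])

```text
clock: 13.15
tcp_pos: [0.5509, 0.1791, 0.0444]
orientation: [[0.685, 0.092, -0.723], [0.062, -0.996, -0.068], [-0.726, 0.002, -0.687]]
contact_force: [0.1, 0.5, -1.5]
gripper_width: 0.023
gripper_force: 60.7
```

Request:
arm_command(series=[[[0.1, 0, 0.1], [0, 0, 0], 1], [[0.2, 0, 0.2], [0, 0, 0], 1], [[0.3, 0, 0.28], [0, 0, 0], 1], [[0.34, 0, 0.32], [0, 0, 0], 1], [[0.34, 0, 0.32], [0, 0, 0], 1]])

```text
clock: 13.65
tcp_pos: [0.5545, 0.1794, 0.0307]
orientation: [[0.691, 0.091, -0.717], [0.063, -0.996, -0.065], [-0.72, -0.0, -0.694]]
contact_force: [-0.2, 0.7, -1.8]
gripper_width: 0.0235
gripper_force: 60.7
```

```bash
python3 - <<'E'
from mv import *
log(); G=np.array([.5511,.181,.0259]); R=Rt(46.4,5.2)
plan(G,R)
E
```

```text
t 13.65 p [0.5545 0.1794 0.0307] F [-0.2  0.7 -1.8] w 0.0235 60.7
shift [ 0.03 -0.05  0.14] turn [ 0.   -0.07  0.  ] dist 6 mm ang 0.4
```

Request:
arm_command(series=[[[0.01, 0, 0.05], [0, -0.07, 0], 1], [[0.02, 0, 0.1], [0, -0.07, 0], 1], [[0.03, 0, 0.14], [0, -0.07, 0], 1], [[0.03, 0, 0.14], [0, -0.07, 0], 1], [[0.03, 0, 0.14], [0, -0.07, 0], 1]])

```text
clock: 14.15
tcp_pos: [0.5511, 0.1791, 0.0261]
orientation: [[0.686, 0.091, -0.722], [0.063, -0.996, -0.066], [-0.725, -0.0, -0.689]]
contact_force: [0.6, -0.4, 1.3]
gripper_width: 0.0233
gripper_force: 61.1
```

Request:
arm_command(series=[[[0, 0, 0], [0, 0, 0], 0.7], [[0, 0, 0], [0, 0, 0], 0.4], [[0, 0, 0], [0, 0, 0], 0], [[0, 0, 0], [0, 0, 0], 0], [[0, 0, 0], [0, 0, 0], 0]])

```text
clock: 14.65
tcp_pos: [0.5512, 0.1791, 0.0258]
orientation: [[0.687, 0.091, -0.721], [0.063, -0.996, -0.066], [-0.724, 0.0, -0.69]]
contact_force: [0.1, 0.4, 0.3]
gripper_width: 0.0818
gripper_force: 0.0
```

Request:
arm_command(series=[[[0, 0, -0.3], [0, 0, 0], 0], [[0, 0, -0.8], [0, 0, 0], 0], [[0, 0, -1.4], [0, 0, 0], 0], [[0, 0, -2.2], [0, 0, 0], 0], [[0, 0, -3.0], [0, 0, 0], 0]])

```text
clock: 15.15
tcp_pos: [0.6383, 0.187, 0.1096]
orientation: [[0.687, 0.091, -0.721], [0.063, -0.996, -0.066], [-0.724, 0.0, -0.689]]
contact_force: [-0.0, 0.1, 0.8]
gripper_width: 0.0853
gripper_force: 0.0
```

Request:
arm_command(series=[[[-0.6, 0, -0.8], [0, 0, 0], 0], [[-1.3, 0, -1.6], [0, 0, 0], 0], [[-2.0, 0, -2.4], [0, 0, 0], 0], [[-2.4, 0, -2.8], [0, 0, 0], 0], [[-2.4, 0, -2.8], [0, 0, 0], 0]])

```text
clock: 15.65
tcp_pos: [0.6533, 0.1884, 0.2592]
orientation: [[0.691, 0.091, -0.717], [0.063, -0.996, -0.065], [-0.72, -0.001, -0.694]]
contact_force: [0.3, -0.3, -0.2]
gripper_width: 0.0855
gripper_force: 0.0
```

```bash
python3 - <<'E'
from mv import *
log(); print(sensors.observe()['dq'].round(3))
for n in('wrist','top','side'):
    f=grab(n,n+'9.png');h=cv2.cvtColor(f['frame'],cv2.COLOR_BGR2HSV);m=cv2.inRange(h,(6,80,50),(19,255,255))
    for k in cv2.findContours(m,0,2)[0]:
        if cv2.contourArea(k)>100: print(n,cv2.contourArea(k),cv2.boundingRect(k),np.round(cv2.minAreaRect(k)[1],1))
f=load('wrist'); b=lambda P:np.array([[.4515+.9957*-x-.0924*-y*0,.1705-.0924*x+y,z] for x,y,z in P])
print('expected handle end/head end px',proj(f,b([(-.126,.012,.05),(-.126,-.012,.05),(.047,.018,.044),(.047,-.018,.044)])).round(0).tolist())
s=load('side');print('side exp',proj(s,b([(-.126,.012,.05),(-.126,-.012,.026),(.047,.018,.028),(.047,-.018,.044)])).round(0).tolist())
E
```

```text
t 15.65 p [0.6533 0.1884 0.2592] F [ 0.3 -0.3 -0.2] w 0.0855 0.0
[ 0.001  0.04   0.076 -0.004 -0.056 -0.006]
wrist 1857.5 (312, 80, 25, 92) [91. 24.]
top 9242.5 (556, 81, 84, 144) [143.  83.]
top 1176.5 (63, 80, 189, 98) [ 95.  189.1]
top 1799.5 (298, 71, 342, 14) [  6.5 341.1]
side 518.5 (47, 361, 45, 39) [12.1 53.3]
side 527.0 (286, 234, 54, 30) [56.3 12.3]
side 9043.0 (362, 0, 133, 99) [127.9  98.3]
side 2046.0 (116, 0, 138, 83) [ 82. 137.]
expected handle end/head end px [[313.0, 93.0], [334.0, 94.0], [313.0, 173.0], [334.0, 174.0]]
side exp [[285.0, 238.0], [290.0, 237.0], [335.0, 265.0], [341.0, 253.0]]
```

```bash
python3 -c "
from station import order; print(order.close_job())"
```

```text
the job is handed in; nothing more can be done
None
```

The job is handed in at about 15.8 s of the 51 s allowed: camera measurements after the sweep show the bed clear and four pieces in the tray, and the brush stands on its bristles at its starting spot, released; the judge's verdict was not shown.

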